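# Stop the stirrer, fill up the gel casting stand and hold the tray sealed

## Robot

A 6-joint arm with a two-finger parallel gripper is mounted at the origin on the work surface. World frame = base frame: x ahead of the robot, y to its left, z up, the work surface at z = 0. Lengths are in mm, angles in degrees, forces in N, time in s.
With the tool pointing down it reaches from about 350 to 850 mm from the base axis. Payload 8.1 kg.
Tool frame: the origin (TCP) lies midway between the tips of the shut fingers; the grasp point (between the pads) lies 19 mm behind it; z points along the fingers, y is the line along which they close (so a half turn about z gives the same grasp; the last joint's range is limited). The gripper opens to 85 mm and grips with 20 to 120 N. Pads are 22 mm wide; open, the fingers measure 114 mm over their backs; the gripper's body (76 mm by 85 mm) begins 54 mm behind the grasp point. The pads swing forward as they close: fully open they stand 13 mm farther back than shut.
Start: joints at [-75.997, 7.471, 85.268, -0, 87.261, -4.893], TCP at [194.332, -567.662, 231.292] pointing down, gripper open.
Joint ranges: [-169.43, 169.43], [-51.17, 129.36], [1.28, 143.12], [-76.62, 256.62], [0, 156.53], [-152.29, 152.29]. Speed limits (degrees/s): [136.94, 136.94, 159.86, 180, 180, 180].

## Interface

Orientations are given as [roll, pitch, yaw] about the fixed x, y, z axes, in that order (R = Rz(yaw) Ry(pitch) Rx(roll)).
In Python, from bench import sense, snapshot, order, finder gives the robot as it stands.
- The arm moves only by the tool send_rows, never from a script. Its argument "steps" is a list of rows, each a list of 2 entries, a list of its own where there are three numbers: the shift along the world's x, y, z in units of 30 mm (1.0 is 30 mm), then the turn, a rotation vector about the world's x, y, z in rad. In form: [[[dx, dy, dz], [wx, wy, wz]], ...]. A call has 1 to 10 rows; each row is the pose to reach, as a shift and turn from the pose commanded when the call began; what a row does not reach only later rows make up. A row lasts 1/8 s, in which the tool goes at most 62.5 mm and 10.7 degrees, less where a joint would pass 70% of its speed; a pose out of reach is approached as far as the arm can. A call with a gripper value outside its range is refused whole. "fingers" is the closure, from 0 (fully open) to 1 (shut), set as the call begins (left out, the last holds). The fingers move at their own pace and stop on an object; "squeeze" is the grip in N (left out, the last holds). Time passes only in rows, so rows that repeat a pose let the fingers close. It gives the time, the measured TCP pose, the force, the opening and the grip force at its end, in the units of the state.
- sense(): the state, without advancing time (a new reading comes with each control period).
- snapshot(name): name is "scene" or "top" or "wrist"; returns a dict with "img" (400x640x3 uint8, red, green, blue), "K" (3x3 intrinsics, pixels), "pose" (4x4, takes a point from camera to world coordinates). Camera axes: x right, y up, looking along -z (the intrinsics and any distortion apply to the point x, -y, -z); pixel columns grow to the right and rows downward; lengths in mm; the calibration is good to about 2 mm. The wrist camera is an equidistant fisheye: a pixel r from the principal point sees the ray r / f radians off the axis. A picture is of the moment at which its call begins. There is no depth.
- order.hand_in(): hands the job in; it is judged then, once.
Trained networks look in the newest picture that a camera, given by its name, has taken for a name from the list of things; names that differ only in an ending like _2 or _b are one class to them, and where a whole thing is asked for, a point or a joint stands for the part that bears it (a point fixed in the world has none). Each returns a list of dicts, best first, with "confidence" (0 to 1); they miss things now and then, are a little off and sometimes report something else, mostly with a low value. They report only what shows in the picture. A call takes as long as a camera call. They do not tell look-alikes from the thing itself.
- finder.find_in(label, camera): "box" ([left, top, width, height] as shares, 0 to 1, of the picture: columns of its width, rows of its height, round what is visible of it).
- finder.trace(label, camera): "mask" (400x640 bool, what is visible of it) and "box" ([left, top, width, height] as shares, 0 to 1, of the picture: columns of its width, rows of its height, round what is visible of it).
- finder.pinpoint(label, camera): "at" ([column, row] as shares, 0 to 1, of the picture: columns of its width, rows of its height: a listed point, or the origin of a listed thing).
The state is a dict: "time": time; "joint_pos": joint angles; "qd": joint speeds; "joint_efforts": joint torques, N m; "tool_pos": TCP position; "tcp_rot": TCP orientation; "ft_force": force on the tool from outside, world axes, zero at the start; "wrist_torque": the same for the moment, N m; "finger_gap": finger opening in mm; "grip_force": force on a finger pad.
Only numpy, scipy, OpenCV 4.12 (cv2) and the standard library are available. Lean on these libraries where they do the work, as an engineer would, in place of code of your own. Each camera call takes 0.05 s, during which the arm holds its last target. There are 200 camera calls.

## Task

The flask on the magnetic stirrer is ready for the pour: turn the stirrer's knob fully anticlockwise to its off stop. Then pick up the filler block by its upright finger grip and slide it down into the one gap of the casting stand that is wide enough for it, between the shorter gel tray and the wall with the clamp screws, until it stands on the base plate, and push it squarely against the tray so that the tray goes home against the black gasket and stays firmly, but not violently, pressed flush. Finish while still gripping the block and holding that push, so that a colleague can tighten the clamp screw; leave the longer tray and everything else on the bench as it is.

Things in the scene. Friction and masses are not known exactly. Their poses are not given: they have to be found in the camera images.
- stir_knob (a joint): stirrer knob, rad: 0 = off, at the anticlockwise end stop (seen from above); grows as the knob is turned clockwise, up to 4.71. It stays where it is left; turning it takes about 0.03 N m. At the start it stands 0.6 to 1.3 rad clockwise of off.
- knob_grip (a point): point on the knob's vertical axis, 10 mm below its top. Knob: grey disc 40 mm across, 5 mm thick, with an upright bar grip on it, 11 mm thick, 36 mm long, 23 mm high, on the flat top of the stirrer's front, nearest the robot. The frame turns with the knob: x along the bar to the pointer end (short white line), z up. The disc's top is 13 mm below this point.
- stirrer: low white magnetic stirrer, 250 mm deep (x) by 160 mm wide (y), housing top 62 mm high, square white plate at its rear with its top 72 mm high, on which the amber flask stands. Fixed to the bench. Origin at the centre of its underside, +x to its rear (away from the knob), +z up.
- caster: grey gel casting stand, fixed, 150 mm (x) by 176 mm (y). Origin: centre of the underside, z up, +x from the clamp-screw wall (near the robot) to the gasket wall. Base plate 8 mm thick; wall tops 38 mm up. Inner face of the screw wall at x = -60 mm, gasket faces at x = +52 mm. Two bays, centre lines at y = +44 and -44 mm, each 76 mm wide between guide rails 20 mm high. Smooth: friction about 0.25.
- screw_left (a point): tip of the left clamp screw, flush with the inner face of the screw wall (bay at y = +44 mm, 23 mm above the bench). Both screws are backed off and fixed; outside the wall their black heads stick out to x = -100 mm of the stand, 33 mm high at most.
- gasket_left: black soft gasket pad at the far end of the bay at y = +44 mm of the stand, 68 mm wide, 27 mm high, 8 mm thick. Origin at the middle of the lower edge of its free face, which looks to -x towards the tray. It yields elastically along the stand's +x, about 1 mm per 2.5 N, at most 5 mm.
- gasket_right: the same gasket in the bay at y = -44 mm of the stand.
- tray_short: shorter gel tray: clear plastic channel 70 mm long (x), 70 wide, 26 high, floor 5, side walls 4 with white rims, ends open; 80 g, loose, in either bay, 2 to 7 mm short of the gasket. Origin: underside, middle of the end facing the gasket; +x to the gasket, z up; other end at x = -70 mm, and from there 35 to 40 mm of gap to the screw wall.
- tray_long: the longer gel tray, the same but 100 mm long, in the other bay; its gap to the screw wall is only 5 to 10 mm. Leave it alone. Origin and axes as for the shorter tray.
- filler: filler block, grey plastic: 30 mm thick (x), 64 wide (y), 28 high, with an upright finger grip on top, 12 thick (x), 44 wide (y), to 72 mm above the underside; 110 g, loose, upright on the bench left of the stand. Origin: centre of the underside, z up; the same either way round. Flush behind the shorter tray its origin is 85 mm from the tray's.
- flask: amber conical flask, closed, 72 mm across, 112 mm high, loose on the stirrer's plate, about 145 mm behind the knob. Bystander. Origin at the centre of its underside.
- bottle_tall: glass bottle with blue cap, 68 mm across, 150 mm high, behind the stand. Bystander. Origin under its centre.
- bottle_short: glass jar with blue cap, 56 mm across, 105 mm high, behind the stand. Bystander. Origin under its centre.
- beaker: small glass beaker, 52 mm across, 65 mm high, between stirrer and stand. Bystander. Origin under its centre.
- cap: loose blue bottle cap, 42 mm across, 22 mm high. Bystander. Origin under its centre.
- tip_box: pipette tip box, 82 x 120 mm, 68 mm high. Bystander. Origin under its centre.
- comb: white gel comb lying flat, 33 x 84 mm, 6 mm thick, in front of the stand. Bystander. Origin under its spine.
There are look-alikes about, which are no part of the job. What is shaped like the tray_short but green or purple is not meant.

How it is judged:
By the outcome, as a careful person would: the job done as asked, in the order asked, and still so for the second after the job is handed in, while the arm keeps its last pose, push and grip.
It also fails if it takes over 72 s, if anything falls off the work surface, if the arm or the gripper's body presses on something with over 40 N, if the wrist force passes 120 N, or if a joint passes its speed limit or range.

## Working session

There is one attempt and no reset: what is moved stays moved. The work goes in short steps, Python scripts to look and compute and a tool call to move; the robot and the scene stay as the last step left them, time stands still between calls to the robot, and variables do not carry over. Pictures are saved under pics/ and viewed, at most 10 in all, crops included, and the job is handed in when it is done.

Besides the shell and the picture viewer there is one more tool, called after ">>>" as a command line: name --argument value ..., lists and objects as JSON in quotes. send_rows: Moves the arm, as the interface text tells. Its arguments: {"type":"object","properties":{"steps":{"type":"array"},"fingers":{"type":"number"},"squeeze":{"type":"number"}},"required":["steps"]}

```bash
mkdir -p pics
cat > h.py <<'E'
import numpy as np, cv2
from bench import sense, snapshot, order, finder
def ray(s,u,v):
    K=s["K"];P=np.array(s["pose"])
    d=np.array([(u-K[0][2])/K[0][0],-(v-K[1][2])/K[1][1],-1.])
    return P[:3,3],P[:3,:3]@d
def atz(s,u,v,z):
    o,d=ray(s,u,v);return o+d*(z-o[2])/d[2]
def proj(s,p):
    P=np.array(s["pose"]);K=s["K"];c=P[:3,:3].T@(np.array(p)-P[:3,3])
    return K[0][0]*c[0]/-c[2]+K[0][2],K[1][1]*-c[1]/-c[2]+K[1][2]
def save(n,im): cv2.imwrite("pics/"+n+".png",im[:,:,::-1])
E
python3 - <<'E'
from h import *
for c in("scene","top"):
    s=snapshot(c);save(c+"0",s["img"]);print(c,np.round(s["pose"],3).tolist(),np.array(s["K"]).tolist(),[k for k in s])
    for l in ["knob_grip","screw_left","gasket_left","gasket_right","tray_short","tray_long","filler","caster","stirrer"]:
        r=finder.pinpoint(l,c);print(l,[(round(q["confidence"],2),round(q["at"][0]*640,1),round(q["at"][1]*400,1)) for q in r[:4]])
E
```

```text
scene [[0.686, -0.578, 0.442, 1069.274], [0.727, 0.557, -0.401, -400.968], [-0.014, 0.597, 0.802, 972.245], [0.0, 0.0, 0.0, 1.0]] [[519.0053833340736, 0.0, 324.3267253459791], [0.0, 519.0053833340736, 190.4336445239357], [0.0, 0.0, 1.0]] ['img', 'K', 'pose']
knob_grip [(0.71, 197.3, 243.7), (0.48, 326.8, 178.1), (0.37, 334.7, 125.2)]
screw_left [(0.65, 329.4, 179.4)]
gasket_left [(0.43, 364.7, 204.9), (0.31, 340.7, 229.1)]
gasket_right [(0.54, 339.5, 232.6)]
tray_short [(0.92, 290.9, 154.7), (0.77, 415.3, 189.5), (0.75, 368.4, 206.4)]
tray_long [(0.84, 340.6, 228.9), (0.52, 261.6, 191.1), (0.19, 332.6, 304.6)]
filler [(0.76, 396.8, 128.3)]
caster [(0.81, 336.6, 206.9)]
stirrer [(0.81, 216.1, 303.2), (0.24, 365.2, 206.6)]
top [[0.028, 0.994, -0.107, 486.918], [-1.0, 0.029, -0.0, 23.876], [0.003, 0.107, 0.994, 976.159], [0.0, 0.0, 0.0, 1.0]] [[368.0905210539661, 0.0, 315.8363291446488], [0.0, 368.0905210539661, 200.50936784728435], [0.0, 0.0, 1.0]] ['img', 'K', 'pose']
knob_grip [(0.71, 282.1, 184.6), (0.67, 423.3, 238.3)]
screw_left []
gasket_left [(0.51, 280.6, 181.4)]
gasket_right [(0.6, 363.9, 141.1), (0.45, 313.2, 185.4)]
tray_short [(0.82, 287.2, 276.8), (0.64, 238.2, 170.0)]
tray_long [(0.68, 316.7, 186.5)]
filler [(0.64, 426.6, 208.2), (0.62, 190.6, 226.3)]
caster [(0.75, 299.0, 203.9), (0.58, 192.6, 225.5)]
stirrer [(0.77, 427.0, 210.2)]
```

View pics/scene0.png

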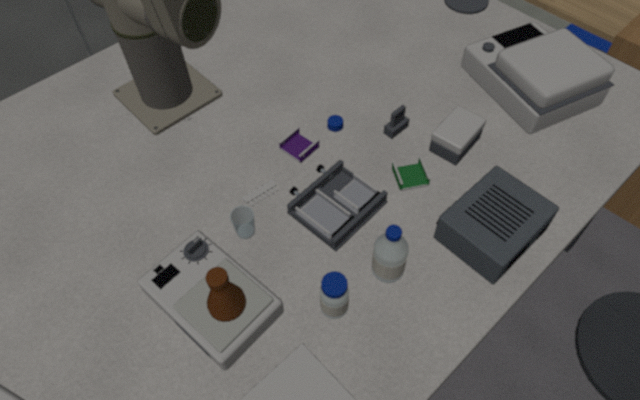

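View pics/top0.png

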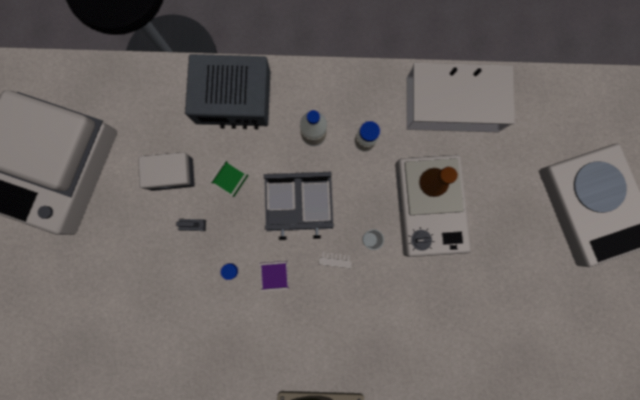

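Top view: the stand is at (298,202), with the shorter clear tray in its left bay (281,195) and the longer tray in its right bay (316,200). The filler is at (191,225) and the stirrer knob at (422,239).
Look-alikes:
- **Trays:** green (230,178) and purple (274,276). I choose the clear one at (281,195).
- **Knobs:** the device at left (45,212) and the balance at right. I choose the one on the stirrer with the flask, (422,239).
- **Filler:** only (191,225).

Next is one close crop to check these.

Run:
```python
from h import *
s=snapshot("top");im=s["img"]
def crop(u,v,w,h,k): return cv2.resize(im[v-h//2:v+h//2,u-w//2:u+w//2],None,fx=k,fy=k,interpolation=cv2.INTER_CUBIC)
a=crop(298,202,80,80,5);b=crop(191,225,40,40,5);c=crop(422,239,40,40,5)
save("crop1",np.hstack([a,np.vstack([b,c])]))
for l,c in(("knob_grip","top"),("filler","top"),("caster","top")):
    for q in finder.trace(l,c)[:2]:
        m=q["mask"].astype(np.uint8);print(l,q["confidence"],cv2.minAreaRect(cv2.findNonZero(m)))
print("knob",atz(s,422.5,238.3,75), "filler grip top",atz(s,191,225.5,72),"fill low",atz(s,190.6,226,0))
print("caster corners",[atz(s,*p,38).round(0).tolist() for p in[(264,174),(331,172),(332,228),(265,231)]])
S=snapshot("scene")
print("scene knob",atz(S,197.3,243.7,75),"filler",atz(S,396.8,128.3,0),"caster",atz(S,336.6,206.9,0),"tray",atz(S,368.4,206.4,8))
print("top caster",atz(s,299,203.9,0))
```

```text
knob_grip 0.75 ((421.7500305175781, 239.25), (15.55634880065918, 16.26345443725586), 45.0)
knob_grip 0.18 ((280.0, 180.5), (5.0, 24.0), 90.0)
filler 0.92 ((191.5, 224.0), (12.0, 29.0), 90.0)
filler 0.72 ((437.25, 178.75), (29.698482513427734, 38.890872955322266), 45.0)
caster 0.73 ((297.6222229003906, 205.39939880371094), (66.36328887939453, 68.47358703613281), 88.40885925292969)
caster 0.64 ((281.0, 196.0), (28.0, 28.0), 90.0)
knob [ 498.73642458 -238.32924004   75.        ] filler grip top [513.83803542 328.19343904  72.        ] fill low [514.63296052 353.39806278   0.        ]
caster corners [[653.0, 160.0, 38.0], [663.0, -13.0, 38.0], [519.0, -19.0, 38.0], [506.0, 151.0, 38.0]]
scene knob [ 494.76669351 -227.82159665   75.        ] filler [ 5.18031400e+02  3.54429209e+02 -1.13686838e-13] caster [586.97733479  73.22187178   0.        ] tray [639.7804496  122.07501865   8.        ]
top caster [581.56693127  68.78107588   0.        ]
```

View pics/crop1.png

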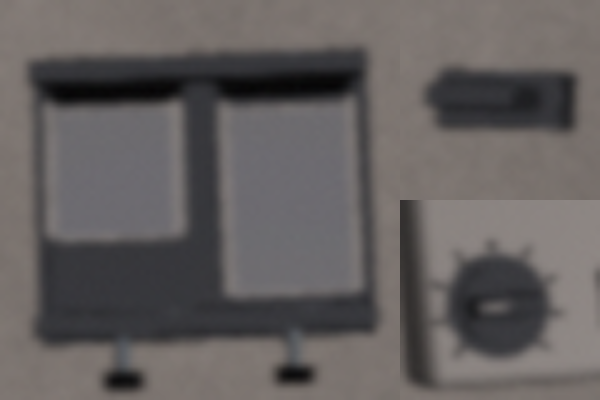

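The crop confirms it: the clear short tray is in the left bay (crop 115,170) with the wide gap in front of it. The filler has its grip along y, and the knob's bar lies about sideways.

>>> send_rows --steps '[[[8, 11, 0], [0, 0, 0]], [[8, 11, 0], [0, 0, 0]], [[8, 11, 0], [0, 0, 0]], [[8, 11, 0], [0, 0, 0]], [[8, 11, 0], [0, 0, 0]], [[8, 11, 0], [0, 0, 0]], [[8, 11, 0], [0, 0, 0]], [[8, 11, 0], [0, 0, 0]]]' --fingers 0

```text
time: 2.25
tool_pos: [435.5, -235.7, 231.4]
tcp_rot: [-180.0, -0.0, 19.1]
ft_force: [-0.1, -0.0, 0.6]
finger_gap: 85.1
grip_force: 0.0
```

```bash
cat >> h.py <<'E'
def wray(s,u,v):
    K=s["K"];P=np.array(s["pose"]);x=(u-K[0][2])/K[0][0];y=(v-K[1][2])/K[1][1];r=np.hypot(x,y)+1e-12
    d=np.array([np.sin(r)*x/r,-np.sin(r)*y/r,-np.cos(r)]);return P[:3,3],P[:3,:3]@d
def watz(s,u,v,z):
    o,d=wray(s,u,v);return o+d*(z-o[2])/d[2]
def rect(s,cx,cy,z,w,h,k):
    # rectified patch: world plane z, up=+x, left=+y, k px/mm; w,h in mm
    H,W=int(h*k),int(w*k);jj,ii=np.meshgrid(np.arange(W),np.arange(H))
    X=cx+h/2-ii/k;Y=cy+w/2-jj/k
    P=np.array(s["pose"]);K=s["K"];p=np.stack([X,Y,np.full_like(X,z)],-1)-P[:3,3];c=p@P[:3,:3]
    a,b=c[...,0],-c[...,1];r=np.hypot(a,b)+1e-9;t=np.arctan2(r,-c[...,2])
    return cv2.remap(s["img"],(K[0][0]*t*a/r+K[0][2]).astype(np.float32),(K[1][1]*t*b/r+K[1][2]).astype(np.float32),cv2.INTER_CUBIC)
E
python3 - <<'E'
from h import *
print(sense())
s=snapshot("wrist");print(np.round(s["pose"],3).tolist(),np.array(s["K"]).tolist())
save("w1",np.hstack([rect(s,498,-235,77,80,80,7.)]))
for q in finder.pinpoint("knob_grip","wrist")[:3]:
    u,v=q["at"][0]*640,q["at"][1]*400;print(q["confidence"],u,v,watz(s,u,v,75))
E
```

```text
{'time': 2.25, 'joint_pos': array([-3.43757476e+01, -8.98672822e+00,  1.01565274e+02,  2.39275124e-02,
        8.74053338e+01,  3.65063570e+01]), 'qd': array([-3.02661919,  0.03853362,  0.16742066, -1.21866085, -0.01205191,
       -2.10532838]), 'joint_efforts': array([ 1.84748802e+00, -4.19759774e+01, -5.01442122e+01,  4.46914332e-01,
       -2.30301128e-03,  6.57005981e-01]), 'tool_pos': array([ 435.49327127, -235.69929467,  231.43467808]), 'tcp_rot': array([-1.79998737e+02, -2.88033536e-02,  1.91168153e+01]), 'ft_force': array([-0.06808494, -0.04172795,  0.62475802]), 'wrist_torque': array([-0.02526785,  0.01879983,  0.06263483]), 'grip_force': 0.0, 'finger_gap': 85.13124766955654}
[[0.327, 0.903, 0.277, 506.116], [-0.945, 0.313, 0.096, -210.552], [0.0, -0.293, 0.956, 373.978], [0.0, 0.0, 0.0, 1.0]] [[309.70691628693146, 0.0, 318.59812786784875], [0.0, 309.70691628693146, 201.33391990125688], [0.0, 0.0, 1.0]]
0.94 341.312 126.92000000000002 [ 497.12726137 -236.76814262   75.        ]
```

View pics/w1.png

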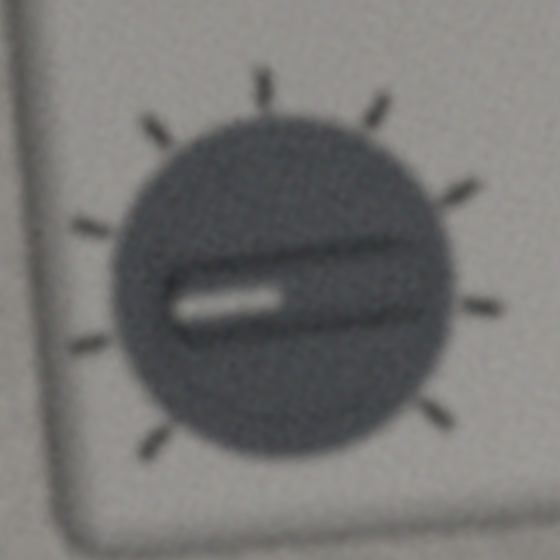

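The knob's bar centre is about (497,-236.4). Its pointer yaw is about 96.5°, and the off tick is about 45° anticlockwise of that. I'll turn the tool +77.4° and go over it.

>>> send_rows --steps '[[[1, 0.04, -0.5], [0, 0, 0.18]], [[2.09, 0.04, -1], [0, 0, 0.36]], [[2.09, 0.04, -1.5], [0, 0, 0.54]], [[2.09, 0.04, -2], [0, 0, 0.72]], [[2.09, 0.04, -2.5], [0, 0, 0.9]], [[2.09, 0.04, -3], [0, 0, 1.08]], [[2.09, 0.04, -3], [0, 0, 1.26]], [[2.09, 0.04, -3], [0, 0, 1.35]], [[2.09, 0.04, -3.5], [0, 0, 1.35]], [[2.09, 0.04, -3.5], [0, 0, 1.35]]]'

```text
time: 3.6
tool_pos: [495.4, -236.5, 124.0]
tcp_rot: [-179.8, -0.1, 96.1]
ft_force: [-0.1, 1.0, 0.1]
finger_gap: 85.3
grip_force: 0.0
```

>>> send_rows --steps '[[[0, 0, -0.7], [0, 0, 0]], [[0, 0, -1.4], [0, 0, 0]], [[0, 0, -1.85], [0, 0, 0]], [[0, 0, -1.85], [0, 0, 0]]]'

```text
time: 4.1
tool_pos: [496.0, -236.1, 69.5]
tcp_rot: [-179.9, -0.1, 96.2]
ft_force: [0.4, -0.3, 0.3]
finger_gap: 85.6
grip_force: 0.0
```

>>> send_rows --steps '[[[0, 0, 0], [0, 0, 0]], [[0, 0, 0], [0, 0, 0]], [[0, 0, 0], [0, 0, 0]], [[0, 0, 0], [0, 0, 0]], [[0, 0, 0], [0, 0, 0]], [[0, 0, 0], [0, 0, 0]]]' --fingers 1 --squeeze 25

```text
time: 4.85
tool_pos: [496.8, -236.6, 71.3]
tcp_rot: [-180.0, 0.0, 96.2]
ft_force: [-4.5, 1.6, 5.7]
finger_gap: 10.2
grip_force: 28.9
```

>>> send_rows --steps '[[[0, 0, 0.05], [0, 0, 0.15]], [[0, 0, 0.05], [0, 0, 0.3]], [[0, 0, 0.05], [0, 0, 0.45]], [[0, 0, 0.05], [0, 0, 0.6]], [[0, 0, 0.05], [0, 0, 0.66]], [[0, 0, 0.05], [0, 0, 0.66]]]'

```text
time: 5.6
tool_pos: [496.4, -236.6, 71.3]
tcp_rot: [-179.9, -0.0, 134.0]
ft_force: [0.1, -4.5, -7.1]
finger_gap: 10.3
grip_force: 27.2
```

```bash
python3 -c "
from h import *
s=sense();print(s['wrist_torque'],s['tcp_rot'],s['ft_force'],s['tool_pos'])"
```

```text
[-0.66440928 -0.12869189 -0.01631091] [-1.79946376e+02 -4.67681094e-02  1.34023391e+02] [ 0.14679164 -4.46046313 -7.10997986] [ 496.37116678 -236.62752854   71.33432462]
```

>>> send_rows --steps '[[[0, 0, 0], [0, 0, 0.05]], [[0, 0, 0], [0, 0, 0.1]], [[0, 0, 0], [0, 0, 0.1]], [[0, 0, 0], [0, 0, 0.1]]]'

```text
time: 6.1
tool_pos: [496.3, -236.6, 71.4]
tcp_rot: [-179.9, -0.1, 139.6]
ft_force: [-0.6, -4.6, -10.3]
finger_gap: 10.1
grip_force: 26.9
```

```bash
python3 -c "
from h import *
s=sense();print(s['wrist_torque'],s['tcp_rot'],s['ft_force'],s['tool_pos'])"
```

```text
[-0.88356949 -0.1232871   0.05603137] [-1.79946492e+02 -5.56213997e-02  1.39637606e+02] [ -0.59345855  -4.58807939 -10.30075588] [ 496.33489493 -236.63045084   71.36683069]
```

>>> send_rows --steps '[[[0, 0, -0.03], [0, 0, 0.05]], [[0, 0, -0.03], [0, 0, 0.1]], [[0, 0, -0.03], [0, 0, 0.1]], [[0, 0, -0.03], [0, 0, 0.1]]]'

```text
time: 6.6
tool_pos: [496.4, -236.7, 71.4]
tcp_rot: [-180.0, -0.1, 145.3]
ft_force: [-3.5, -2.0, -2.2]
finger_gap: 10.3
grip_force: 49.0
```

```bash
python3 -c "
from h import *
s=sense();print(s['wrist_torque'],s['tcp_rot'],s['ft_force'],s['tool_pos'])"
```

```text
[-0.50395784  0.67085895 -1.17322708] [-1.79971456e+02 -6.23311852e-02  1.45287078e+02] [-3.49352011 -1.98758531 -2.2302725 ] [ 496.351218   -236.68769236   71.38211569]
```

>>> send_rows --steps '[[[0, 0, 0], [0, 0, 0.05]], [[0, 0, 0], [0, 0, 0.1]], [[0, 0, 0], [0, 0, 0.1]], [[0, 0, 0], [0, 0, 0.1]]]'

```text
time: 7.1
tool_pos: [496.3, -236.7, 71.5]
tcp_rot: [180.0, -0.1, 150.9]
ft_force: [-5.2, -2.6, -0.9]
finger_gap: 10.5
grip_force: 88.4
```

```bash
python3 -c "
from h import *
s=sense();print(s['wrist_torque'],s['tcp_rot'],s['ft_force'],s['tool_pos'])"
```

```text
[-0.41914563  0.77189663 -2.24989206] [ 1.79994066e+02 -6.75666699e-02  1.50918023e+02] [-5.21896943 -2.55842553 -0.9456873 ] [ 496.34998036 -236.68982989   71.49704272]
```

>>> send_rows --steps '[[[0, 0, 0], [0, 0, -0.08]], [[0, 0, 0], [0, 0, -0.14]], [[0, 0, 0], [0, 0, -0.14]]]'

```text
time: 7.48
tool_pos: [496.3, -236.7, 71.3]
tcp_rot: [-180.0, -0.1, 143.0]
ft_force: [-4.8, -2.2, -2.4]
finger_gap: 10.5
grip_force: 35.7
```

>>> send_rows --steps '[[[0, 0, 0], [0, 0, 0]], [[0, 0, 0], [0, 0, 0]], [[0, 0, 0], [0, 0, 0]], [[0, 0, 0], [0, 0, 0]], [[0, 0, 2], [0, 0, 0]], [[0, 0, 4], [0, 0, 0]], [[0, 0, 5], [0, 0, 0]], [[0, 0, 5], [0, 0, 0]]]' --fingers 0

```text
time: 8.48
tool_pos: [498.9, -237.4, 225.4]
tcp_rot: [180.0, 0.4, 143.2]
ft_force: [-1.1, 0.4, -1.0]
finger_gap: 85.2
grip_force: 0.0
```

Run:
```python
from h import *
s=snapshot("wrist");a=rect(s,498,-235,85,80,80,5.)
st=snapshot("top");b=cv2.resize(st["img"][219:259,402:442],(400,400),interpolation=cv2.INTER_CUBIC)
save("w2",np.hstack([a,b]))
```

```text
(no output)
```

View pics/w2.png

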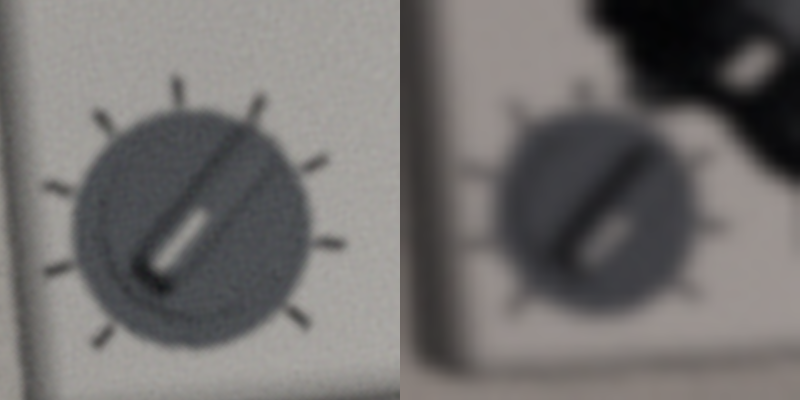

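The pointer (left crop, 180,235) now lines up with the anticlockwise end tick (100,337), so the knob is off. On to the filler.

>>> send_rows --steps '[[[0.6, 2, 0], [0, 0, -0.1]], [[0.6, 4, 0], [0, 0, -0.2]], [[0.6, 6, 0], [0, 0, -0.3]], [[0.6, 8, 0], [0, 0, -0.4]], [[0.6, 10, 0], [0, 0, -0.5]], [[0.6, 12, 0], [0, 0, -0.6]], [[0.6, 14, 0], [0, 0, -0.7]], [[0.6, 16, 0], [0, 0, -0.8]], [[0.6, 18, 0], [0, 0, -0.9]], [[0.6, 19.4, 0], [0, 0, -0.92]]]'

```text
time: 9.82
tool_pos: [513.4, 347.6, 218.5]
tcp_rot: [-179.8, 0.1, 90.5]
ft_force: [0.6, -0.4, 0.1]
finger_gap: 85.2
grip_force: 0.0
```

>>> send_rows --steps '[[[0, 0, 0], [0, 0, 0]], [[0, 0, 0], [0, 0, 0]]]'

```text
time: 10.07
tool_pos: [514.2, 344.8, 219.3]
tcp_rot: [-179.8, 0.1, 90.6]
ft_force: [1.0, -0.5, -0.1]
finger_gap: 85.3
grip_force: 0.0
```

Run:
```python
from h import *
print({k:np.round(sense()[k],1) for k in("tool_pos","tcp_rot","joint_pos")})
s=snapshot("wrist");save("w3",np.hstack([rect(s,516,350,72,100,100,4.),rect(s,516,350,28,100,100,4.)]));print(np.round(s["pose"],2).tolist())
for q in finder.pinpoint("filler","wrist")[:3]:
    u,v=q["at"][0]*640,q["at"][1]*400;print(q["confidence"],u,v,watz(s,u,v,0))
```

```text
{'tool_pos': array([514.2, 344.8, 219.3]), 'tcp_rot': array([-1.798e+02,  1.000e-01,  9.060e+01]), 'joint_pos': array([29.1, 10.9, 82.7, -0. , 86.6, 28.6])}
[[1.0, -0.01, -0.0, 513.69], [0.01, 0.96, 0.3, 420.75], [-0.0, -0.3, 0.96, 361.62], [0.0, 0.0, 0.0, 1.0]]
0.89 322.36800000000005 173.2 [517.97110754 343.83017239   0.        ]
0.48 400.384 327.2 [641.45516885 107.41767622   0.        ]
```

View pics/w3.png

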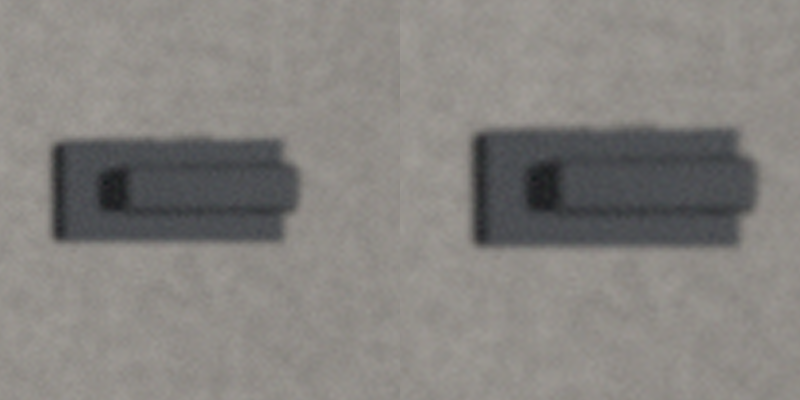

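The grip top measures 43 mm long and the body 63 mm, as they should. The filler is at (519,346.7) with yaw about 0.5°. I'll grasp with the TCP at z of about 37.

>>> send_rows --steps '[[[0.13, 0.03, -1.5], [0, 0, 0]], [[0.13, 0.03, -3], [0, 0, 0]], [[0.13, 0.03, -4.5], [0, 0, 0]], [[0.13, 0.03, -5.6], [0, 0, 0]], [[0.13, 0.03, -6.15], [0, 0, 0]], [[0.13, 0.03, -6.15], [0, 0, 0]], [[0.13, 0.03, -6.15], [0, 0, 0]]]'

```text
time: 11.05
tool_pos: [520.3, 346.9, 38.9]
tcp_rot: [179.9, -0.1, 90.5]
ft_force: [0.5, -1.3, 0.6]
finger_gap: 85.2
grip_force: 0.0
```

>>> send_rows --steps '[[[0, 0, 0], [0, 0, 0]], [[0, 0, 0], [0, 0, 0]], [[0, 0, 0], [0, 0, 0]], [[0, 0, 0], [0, 0, 0]], [[0, 0, 0], [0, 0, 0]], [[0, 0, 0], [0, 0, 0]]]' --fingers 1 --squeeze 60

```text
time: 11.8
tool_pos: [519.0, 346.5, 37.0]
tcp_rot: [180.0, -0.0, 90.5]
ft_force: [-0.8, -0.2, 2.4]
finger_gap: 10.9
grip_force: 58.7
```

>>> send_rows --steps '[[[0, 0, 1], [0, 0, 0]], [[0, 0, 2.5], [0, 0, 0]], [[0, 0, 4], [0, 0, 0]], [[0, 0, 4], [0, 0, 0]]]'

```text
time: 12.3
tool_pos: [521.6, 348.0, 162.3]
tcp_rot: [179.6, -0.2, 90.5]
ft_force: [0.1, 0.0, 0.1]
finger_gap: 11.3
grip_force: 58.6
```

>>> send_rows --steps '[[[0.2, -2, 0], [0, 0, 0]], [[0.5, -4, 0], [0, 0, 0]], [[0.5, -6, 0], [0, 0, 0]], [[0.5, -8, 0], [0, 0, 0]], [[0.5, -9.7, 0], [0, 0, 0]], [[0.5, -10.5, 0], [0, 0, 0]], [[0.5, -10.5, 0], [0, 0, 0]], [[0.5, -10.5, 0], [0, 0, 0]]]'

```text
time: 13.3
tool_pos: [533.5, 32.0, 156.0]
tcp_rot: [-179.9, -0.0, 90.5]
ft_force: [-0.2, 0.1, -1.0]
finger_gap: 11.7
grip_force: 58.7
```

Run:
```python
from h import *
print({k:np.round(sense()[k],1) for k in("tool_pos","tcp_rot","joint_pos")})
s=snapshot("wrist");print(np.round(s["pose"],2).tolist())
np.save("ws.npy",s,allow_pickle=True)
save("w4",rect(s,575,105,38,160,190,3.15))
for l,z in(("tray_short",8),("gasket_left",8),("screw_left",23),("caster",0)):
  for q in finder.pinpoint(l,"wrist")[:3]:
    u,v=q["at"][0]*640,q["at"][1]*400;print(l,round(q["confidence"],2),watz(s,u,v,z).round(1))
```

```text
{'tool_pos': array([533.5,  32. , 156. ]), 'tcp_rot': array([-179.9,   -0. ,   90.5]), 'joint_pos': array([ -2.1,   0.2, 100.9,   0. ,  79. ,  -2.6])}
[[1.0, -0.01, -0.0, 532.79], [0.01, 0.96, 0.29, 107.59], [-0.0, -0.29, 0.96, 298.58], [0.0, 0.0, 0.0, 1.0]]
tray_short 0.91 [638.6 121.2   8. ]
tray_short 0.77 [405.3  95.2   8. ]
tray_short 0.64 [765.3  37.2   8. ]
gasket_left 0.57 [637.6 118.2   8. ]
screw_left 0.81 [527.4 113.   23. ]
caster 0.92 [588.   68.3   0. ]
```

View pics/w4.png

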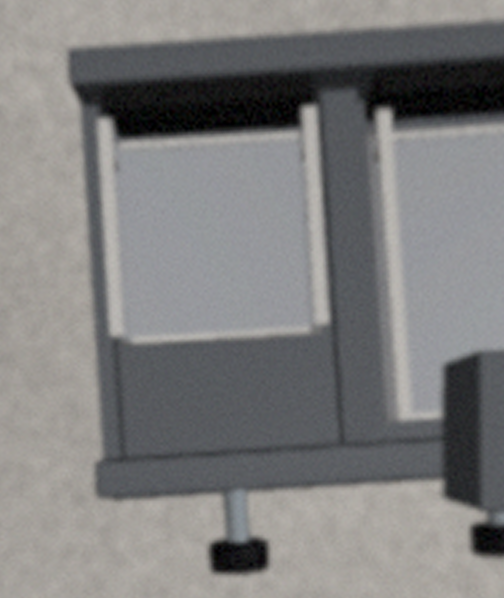

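The view shows the screw-wall inner edge through (221,454), the tray's near rims at (112..330,331), the bay floor edges at columns 122 and 340, and stand yaw of about 3.5°. The gap is about 39 mm, centred at world (545.7,112.3).

>>> send_rows --steps '[[[0.2, 1.4, 0], [0, 0, 0.03]], [[0.39, 2.7, 0], [0, 0, 0.052]], [[0.39, 2.7, -0.8], [0, 0, 0.052]], [[0.39, 2.7, -1.6], [0, 0, 0.052]], [[0.39, 2.7, -2], [0, 0, 0.052]], [[0.39, 2.7, -2.2], [0, 0, 0.052]], [[0.39, 2.7, -2.2], [0, 0, 0.052]], [[0.39, 2.7, -2.2], [0, 0, 0.052]]]'

```text
time: 14.55
tool_pos: [546.4, 112.4, 91.9]
tcp_rot: [179.9, -0.0, 93.5]
ft_force: [0.3, 0.4, 0.2]
finger_gap: 11.3
grip_force: 58.7
```

>>> send_rows --steps '[[[0, 0, -0.2], [0, 0, 0]], [[0, 0, -0.4], [0, 0, 0]], [[0, 0, -0.6], [0, 0, 0]], [[0, 0, -0.8], [0, 0, 0]], [[0, 0, -0.8], [0, 0, 0]]]'

```text
time: 15.18
tool_pos: [545.0, 112.4, 66.0]
tcp_rot: [-179.9, 0.0, 93.5]
ft_force: [-1.3, -0.0, 0.1]
finger_gap: 10.9
grip_force: 58.7
```

Run:
```python
from h import *
s=snapshot("wrist");S=snapshot("scene")
a=rect(s,570,112,38,120,120,3.3)
b=cv2.resize(S["img"][150:250,280:400],(480,400),interpolation=cv2.INTER_CUBIC)
q=sense();print(q["ft_force"],q["wrist_torque"],q["tool_pos"])
save("w5",np.hstack([cv2.resize(a,(320,400))*1,b]))
```

```text
[-0.48398362 -0.07474405 -1.30372754] [-0.02459065  0.00112217  0.05361576] [545.58553378 112.43316031  66.80782001]
```

View pics/w5.png

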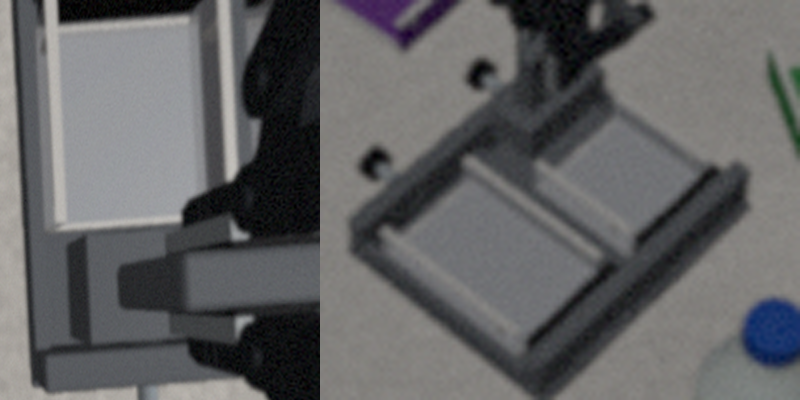

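The block hangs between the tray rim (left crop row 225) and the wall (row 350), with no contact force. I'll lower it to the base plate.

>>> send_rows --steps '[[[0, 0, -0.2], [0, 0, 0]], [[0, 0, -0.4], [0, 0, 0]], [[0, 0, -0.55], [0, 0, 0]], [[0, 0, -0.65], [0, 0, 0]], [[0, 0, -0.7], [0, 0, 0]], [[0, 0, -0.7], [0, 0, 0]]]'

```text
time: 16.02
tool_pos: [545.6, 112.4, 45.9]
tcp_rot: [-180.0, -0.0, 93.5]
ft_force: [-0.4, 0.5, -0.1]
finger_gap: 11.1
grip_force: 58.7
```

>>> send_rows --steps '[[[0, 0, -0.03], [0, 0, 0]], [[0, 0, -0.06], [0, 0, 0]], [[0, 0, -0.06], [0, 0, 0]], [[0, 0, -0.06], [0, 0, 0]]]'

```text
time: 16.52
tool_pos: [546.0, 112.5, 45.0]
tcp_rot: [180.0, -0.0, 93.5]
ft_force: [-1.3, 0.0, 6.6]
finger_gap: 11.8
grip_force: 59.6
```

>>> send_rows --steps '[[[0.05, 0.003, 0.01], [0, 0, 0]], [[0.1, 0.006, 0.01], [0, 0, 0]], [[0.15, 0.009, 0.01], [0, 0, 0]], [[0.2, 0.012, 0.01], [0, 0, 0]], [[0.2, 0.012, 0.01], [0, 0, 0]], [[0.2, 0.012, 0.01], [0, 0, 0]]]'

```text
time: 17.27
tool_pos: [552.1, 112.9, 45.0]
tcp_rot: [180.0, -0.0, 93.5]
ft_force: [-2.1, -0.7, 6.1]
finger_gap: 11.1
grip_force: 59.7
```

>>> send_rows --steps '[[[0.03, 0.002, 0], [0, 0, 0]], [[0.06, 0.004, 0], [0, 0, 0]], [[0.06, 0.004, 0], [0, 0, 0]], [[0.06, 0.004, 0], [0, 0, 0]]]'

```text
time: 17.77
tool_pos: [553.7, 113.0, 45.0]
tcp_rot: [180.0, -0.0, 93.5]
ft_force: [-3.3, -0.4, 6.1]
finger_gap: 11.3
grip_force: 59.7
```

```bash
python3 -c "
from h import *
s=sense();print(s['wrist_torque'],s['tcp_rot'],s['ft_force'],s['tool_pos'])"
```

```text
[-0.08452485  0.61030018  0.00517795] [ 1.79977719e+02 -2.58543886e-03  9.34951672e+01] [-3.29525398 -0.41248877  6.1287072 ] [553.72245274 112.97391731  44.99295696]
```

>>> send_rows --steps '[[[0.02, 0.001, 0], [0, 0, 0]], [[0.03, 0.002, 0], [0, 0, 0]], [[0.03, 0.002, 0], [0, 0, 0]], [[0.03, 0.002, 0], [0, 0, 0]]]'

```text
time: 18.27
tool_pos: [554.2, 113.0, 45.0]
tcp_rot: [-180.0, 0.0, 93.5]
ft_force: [-5.1, -0.8, 8.6]
finger_gap: 11.6
grip_force: 60.0
```

>>> send_rows --steps '[[[0.02, 0.001, 0], [0, 0, 0]], [[0.03, 0.002, 0], [0, 0, 0]], [[0.03, 0.002, 0], [0, 0, 0]], [[0.03, 0.002, 0], [0, 0, 0]]]'

```text
time: 18.77
tool_pos: [554.7, 113.0, 45.0]
tcp_rot: [-179.9, 0.0, 93.5]
ft_force: [-7.2, -0.8, 10.8]
finger_gap: 11.1
grip_force: 60.4
```

>>> send_rows --steps '[[[0.02, 0.001, 0], [0, 0, 0]], [[0.03, 0.002, 0], [0, 0, 0]], [[0.03, 0.002, 0], [0, 0, 0]], [[0.03, 0.002, 0], [0, 0, 0]]]'

```text
time: 19.27
tool_pos: [555.3, 113.0, 45.0]
tcp_rot: [-179.9, 0.0, 93.5]
ft_force: [-9.5, -1.6, 12.8]
finger_gap: 11.4
grip_force: 60.6
```

>>> send_rows --steps '[[[0.02, 0.001, 0], [0, 0, 0]], [[0.04, 0.003, 0.01], [0, 0, 0]], [[0.05, 0.003, 0.015], [0, 0, 0]], [[0.05, 0.003, 0.015], [0, 0, 0]], [[0.05, 0.003, 0.015], [0, 0, 0]]]'

```text
time: 19.9
tool_pos: [556.1, 113.0, 45.1]
tcp_rot: [-179.8, 0.0, 93.5]
ft_force: [-10.4, -2.2, 11.9]
finger_gap: 11.2
grip_force: 60.4
```

Run:
```python
from h import *
s=snapshot("wrist");S=snapshot("scene")
a=rect(s,595,120,34,100,130,3.07)
b=cv2.resize(S["img"][165:245,300:396],(480,400),interpolation=cv2.INTER_CUBIC)
q=sense();print(q["ft_force"],q["wrist_torque"],q["tool_pos"],q["tcp_rot"])
im=np.hstack([cv2.resize(a,(308,400)),b]);save("w6",np.clip(im.astype(float)*1.7,0,255).astype(np.uint8))
```

```text
[-10.35801128  -1.91807538  12.58072075] [-0.23336466  2.00096225  0.04062436] [556.14290639 113.0038144   45.08522755] [-1.79798148e+02  1.82843017e-02  9.35035967e+01]
```

View pics/w6.png

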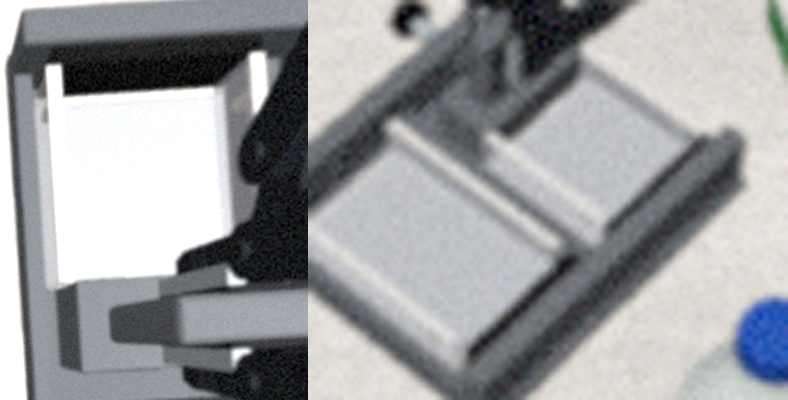

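The block sits flush behind the tray (left crop row 285) and the rims reach the gasket (row 65). The tray end works out at about x=641, which is 3 mm into the gasket and fits the 10 N push. I'll check that it stays steady, then hand in.

>>> send_rows --steps '[[[0, 0, 0], [0, 0, 0]], [[0, 0, 0], [0, 0, 0]], [[0, 0, 0], [0, 0, 0]], [[0, 0, 0], [0, 0, 0]], [[0, 0, 0], [0, 0, 0]], [[0, 0, 0], [0, 0, 0]]]'

```text
time: 20.75
tool_pos: [556.1, 113.0, 45.1]
tcp_rot: [-179.8, 0.0, 93.5]
ft_force: [-11.2, -1.9, 12.2]
finger_gap: 11.5
grip_force: 60.4
```

```bash
python3 -c "
from h import *
s=sense();print(s['ft_force'],s['tool_pos'],s['tcp_rot']);print(order.hand_in())"
```

```text
[-11.17893662  -1.89331363  12.24550277] [556.13623858 112.99612318  45.08790701] [-1.79796940e+02  1.94475613e-02  9.35045088e+01]
the job is handed in; nothing more can be done
None
```

The job is handed in at about 21 s: the knob is at its off stop, and the filler stands on the base plate, still gripped and holding the shorter tray about 3 mm into the gasket with a steady push of about 11 N; no verdict came back.

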